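# Lay the washed chopping board in its tray

### The arm

A 6-joint arm with a two-finger parallel gripper is mounted at the origin on a cart in front of the work surface, level with it; the furniture and walls round the work are solid. World frame = base frame: x ahead of the robot, y to its left, z up, the work surface at z = 0. Lengths are in m, angles in rad, forces in N, time in s.
With the tool pointing down it reaches from about 0.275 to 0.725 m from the base axis. Payload 15.9 kg.
Tool frame: the origin (TCP) lies between the finger pads; the fingertips stand 14 mm ahead of it and the grasp point (between the pads) lies 5 mm behind it; z points along the fingers, y is the line along which they close (so a half turn about z gives the same grasp; the last joint's range is limited). The gripper opens to 85 mm and grips with 20 to 120 N. Pads are 22 mm wide; open, the fingers measure 114 mm over their backs; the gripper's body (76 mm by 85 mm) begins 54 mm behind the grasp point. The pads swing forward as they close: fully open they stand 13 mm farther back than shut.
Start: joints at [-1.191, 0.213, -0.034, 1.323, 0, 1.571], TCP at [0.185, -0.464, 0.245] pointing down, gripper open.
Joint ranges: [-2.98, 2.98], [-0.74, 1.72], [-1.14, 1.35], [-2.1, 2.04], [-1.57, 1.44], [-3.14, 3.14]. Speed limits (rad/s): [1.89, 1.89, 2.39, 2.57, 3.14, 3.14].

### API

Orientations are given as a unit quaternion [w, x, y, z].
In Python, from workcell import bot gives the robot as it stands.
- The arm moves only by the tool drive_tool, never from a script. Its argument "deltas" is a list of rows, each a list of 2 entries, a list of its own where there are three numbers: the shift along the world's x, y, z each as a share of 25 mm, from -1 to 1, then the turn, a rotation vector about the world's x, y, z each as a share of 0.08 rad, from -1 to 1. In form: [[[tx, ty, tz], [wx, wy, wz]], ...]. A call has exactly 5 rows; each row shifts and turns the commanded pose from where the row before left it; what a row does not reach is not made up. A row lasts 1/12 s, in which the tool goes at most 41.7 mm and 7.16 degrees, less where a joint would pass 70% of its speed; a pose out of reach is approached as far as the arm can. A call with a number of a shift or a turn outside -1 to 1 is refused whole. A call with a gripper value outside its range is refused whole. "gripper" is the closure, from -1 (fully open) to 1 (shut), set as the call begins (left out, the last holds). The fingers move at their own pace and stop on an object; "grip_force" is the grip in N (left out, the last holds). Time passes only in rows, so rows that do not move let the fingers close, or fill a call up. It gives the time, the measured TCP pose, the force, the opening and the grip force at its end, in the units of the state.
- bot.state(): the state, without advancing time (a new reading comes with each control period).
- bot.camera(name): name is "side" or "top" or "wrist"; returns a dict with "color" (400x640x3 uint8, red, green, blue), "vfov" (degrees; the focal length in pixels is half the picture's height over the tangent of half this angle, whatever the lens; pixels are square), "cx", "cy" (the principal point, pixels), "xyz" and "attitude" of the camera in the world; the wrist camera has in their place "hand_eye" (4x4, takes a point from camera to tool coordinates, whose origin is the TCP and whose axes are the flange's). Camera axes: x right, y down, z forward; pixel columns grow to the right and rows downward; lengths in m; the calibration is good to about 2 mm. A picture is of the moment at which its call begins: read the wrist's pose just before it. There is no depth.
- bot.finish_job(): hands the job in; it is judged then, once.
The state is a dict: "time": time; "q": joint angles; "joint_vel": joint speeds; "tau": joint torques, N m; "position": TCP position; "tool_rot": TCP orientation; "wrist_force": force on the tool from outside, world axes, zero at the start; "wrist_torque": the same for the moment, N m; "width": opening from 0.0 (shut) to 1.0 (fully open); "finger_force": force on a finger pad.
Only numpy, scipy, OpenCV 4.12 (cv2) and the standard library are available. Lean on these libraries where they do the work, as an engineer would, in place of code of your own. Each camera call takes 0.05 s, during which the arm holds its last target. There are 200 camera calls.

### The job

A washed chopping board stands on its edge to dry, off to one side in front of its low steel board tray. Slide it along, still standing, until it stands centred before the tray's open side, then tip it over with a fingertip push high on its back so that it falls flat between the tray's rims, and push its near edge until it lies fully home and square against the back rim. Do not lift the board at any time, and leave the kitchen timer, salt shaker and mug where they stand.

Things in the scene. Friction and masses are not known exactly. Their poses are not given: they have to be found in the camera images.
- board: Dark wooden chopping board, 175 mm wide, 190 tall, 18 thick, about 0.55 kg, loose, standing on its bottom edge left or right of the tray's centre line, facing the tray within 3 degrees, mid-thickness 46 to 61 mm before the tray's front edge. Origin: centre of the bottom edge; x along the width, y the face normal (away from the tray while standing, up when lying in it), z to the top edge.
- board_top (a point): Centre of the board's top edge, 190 mm from its origin. Wood on polished stone slides easily (friction about 0.3): pushed on a side edge the standing board slides along upright; pushed on its back below 40 mm height it slides too, but pushed high it tips, and beyond 6 degrees of lean it falls by itself, its foot slipping 10 to 35 mm towards the tray.
- dock: Board tray of sheet steel, fixed, with a low rim at the back and both sides, open towards the robot. Floor 190 mm deep, 196 wide, 3 thick, with three dark flush non-slip strips; rims 18.5 mm high, flaring out 8 mm; 219 mm over all in width. Origin: centre of the floor's underside, on the worktop; x to the back rim, y to the left along the open edge, z up.
- dock_front (a point): Middle of the tray's open front edge, on the worktop, 95 mm before the tray's origin. With the board fully home its near edge is flush with this edge, and lies 3 to 21 mm above the worktop.
- timer: Round wind-up kitchen timer, steel with a black dial, 89 mm in diameter, 48 tall, loose, standing before the tray on the other side of its centre line from the board. Origin: centre of its underside. To be left alone.
- salt: Salt shaker with a grey cap, 44 mm in diameter, 90 tall, loose, beside the tray on the left or right. Origin: centre of its underside. To be left alone.
- mug: Cream mug, 78 mm in diameter, 101 tall, 116 over its handle, loose, on the opposite side of the tray from the salt shaker. Origin: on the worktop below the middle of bowl and handle together; the handle points to -y. To be left alone.
Not all that is in view belongs to the job. What is shaped like the board but blue is not meant.

How it is judged:
On the way, in this order (a step that is already met when the one before it is completed fails the run):
1. the board, still standing, has been slid along to stand centred before the tray's open side (within 18 mm) (y of board in the frame of dock between -0.018 and 0.018 m and x of board in the frame of dock below -0.095 m and angle between board's own z axis and vertical below 0.1 rad), for 0.2 s.
2. the board has been tipped over and lies flat between the tray's rims (angle between board's own y axis and vertical below 0.06 rad and y of board in the frame of dock between -0.018 and 0.018 m and angle between the z axis of board and the x axis of dock, either way round below 0.15 rad), for 0.2 s.
At the end, for the whole second after the job is handed in: The board lies flat (within 0.03 rad) and at rest on the tray's floor, within 15 mm of its centre line, square to it within 0.05 rad, its far edge within 5 mm of the back rim's foot (x of board in the frame of dock between -0.1 and -0.088 m and y of board in the frame of dock between -0.015 and 0.015 m and z of board in the frame of dock below 0.016 m and angle between board's own y axis and vertical below 0.03 rad and angle between the z axis of board and the x axis of dock, either way round below 0.05 rad and linear speed of board below 0.01 m/s); the robot touches nothing.
It fails at once if the board is lifted (its bottom edge more than 30 mm above the worktop) (height (world z) of board above 0.03 m).
It fails at once if the board is pushed over low down instead of high on its back (grasp point less than 80 mm above the worktop) (angle between board's own y axis and vertical between 1 and 1.42 rad and contact force between the fingers and board above 0.3 N and height (world z) of the grasp point below 0.08 m).
It fails at once if the kitchen timer, the salt shaker or the mug is moved more than 25 mm or tipped (distance of any of timer, salt, mug from where it was at the start of the episode above 0.025 m or angle between any of timer, salt, mug's own z axis and vertical above 0.5 rad).
It also fails if it takes over 64 s, if anything falls off the work surface, if the arm or the gripper's body presses on something with over 40 N, if the wrist force passes 120 N, or if a joint passes its speed limit or range.

## Working session

There is one attempt and no reset: what is moved stays moved. The work goes in short steps, Python scripts to look and compute and a tool call to move; the robot and the scene stay as the last step left them, time stands still between calls to the robot, and variables do not carry over. Pictures are saved under pics/ and viewed, at most 10 in all, crops included, and the job is handed in when it is done.

Besides the shell and the picture viewer there is one more tool, called after "Emit:" as name(argument=value, ...), one argument or row to a line, values as JSON. drive_tool: Moves the arm, as the interface text tells. Its arguments: {"type":"object","properties":{"deltas":{"type":"array"},"gripper":{"type":"number"},"grip_force":{"type":"number"}},"required":["deltas"]}

```bash
mkdir -p pics; cat > h.py <<'E'
import numpy as np,cv2
from workcell import bot
from scipy.spatial.transform import Rotation as R
def rot(a):
    a=np.array(a,float)
    return a if a.shape==(3,3) else R.from_quat(a,scalar_first=True).as_matrix()
def cam(name,fn=None):
    s=bot.state(); c=bot.camera(name); im=c["color"]
    if fn: cv2.imwrite("pics/"+fn,cv2.cvtColor(im,cv2.COLOR_RGB2BGR))
    f=im.shape[0]/2/np.tan(np.radians(c["vfov"])/2)
    if name=="wrist":
        T=np.eye(4);T[:3,:3]=rot(s["tool_rot"]);T[:3,3]=s["position"];M=T@np.array(c["hand_eye"]);Rm,o=M[:3,:3],M[:3,3]
    else: Rm,o=rot(c["attitude"]),np.array(c["xyz"])
    return dict(im=im,f=f,c=(c["cx"],c["cy"]),R=Rm,o=o)
def ray(k,u,v):
    d=k["R"]@np.array([(u-k["c"][0])/k["f"],(v-k["c"][1])/k["f"],1]);return k["o"],d/np.linalg.norm(d)
def onz(k,u,v,z):
    o,d=ray(k,u,v);return o+d*(z-o[2])/d[2]
def proj(k,p):
    q=k["R"].T@(np.array(p)-k["o"]);return q[:2]/q[2]*k["f"]+np.array(k["c"])
def tri(r1,r2):
    (o1,d1),(o2,d2)=r1,r2
    A=np.stack([d1,-d2],1);t=np.linalg.lstsq(A,o2-o1,rcond=None)[0]
    a,b=o1+t[0]*d1,o2+t[1]*d2;return (a+b)/2,np.linalg.norm(a-b)
E
python3 - <<'E'
from h import *
import pickle
K={n:cam(n,n+"0.png") for n in("side","top")}
pickle.dump(K,open("K0.pkl","wb"))
for k in K.values(): print(k["f"],k["c"],k["o"],k["R"].round(3).tolist())
c=bot.camera("top");print({a:b for a,b in c.items() if a!="color"})
print(bot.state())
E
```

```text
401.5540541513984 (322.64938805905285, 204.20595199830368) [0.14433274 1.11334472 0.5961802 ] [[-0.922, -0.153, 0.357], [-0.388, 0.34, -0.857], [0.01, -0.928, -0.372]]
430.61230203356985 (316.3578389421723, 202.28358606042502) [0.18294506 0.22630879 1.37714838] [[-0.325, -0.898, 0.295], [-0.946, 0.308, -0.106], [0.005, -0.313, -0.95]]
{'vfov': 49.82548719008979, 'cx': 316.3578389421723, 'cy': 202.28358606042502, 'xyz': array([0.18294506, 0.22630879, 1.37714838]), 'attitude': array([ 0.09022937, -0.57368462,  0.80357713, -0.1304163 ])}
{'time': 0.15, 'q': array([-1.19100185e+00,  2.13253836e-01, -3.48776060e-02,  1.32350875e+00,
        2.36542042e-06,  1.57079304e+00]), 'joint_vel': array([ 0.00053693, -0.0026779 ,  0.00285552,  0.00054072, -0.0014752 ,
        0.00090035]), 'tau': array([-1.89714970e-03, -6.86403537e+01,  4.87249482e+01,  1.28977434e-02,
       -6.11194901e-05,  1.32097597e-05]), 'position': array([ 0.18527504, -0.46414363,  0.24493931]), 'tool_rot': array([-4.14571706e-04,  9.82023241e-01,  1.88759575e-01, -7.84811204e-05]), 'wrist_force': array([0.72152208, 0.45107879, 0.14069493]), 'wrist_torque': array([ 0.04857121,  0.05144221, -0.00097681]), 'finger_force': 0.0, 'width': 0.9999352481533916}
```

View pics/top0.png

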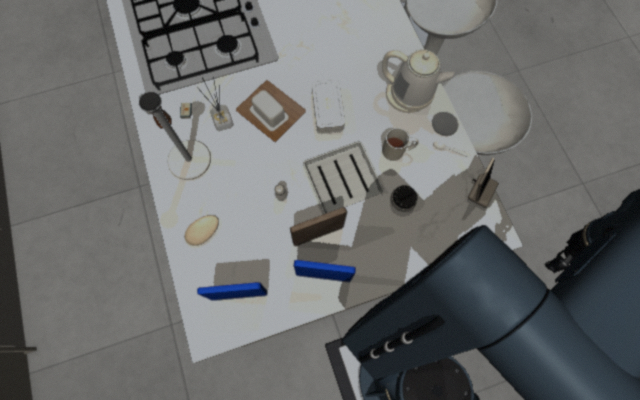

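View pics/side0.png

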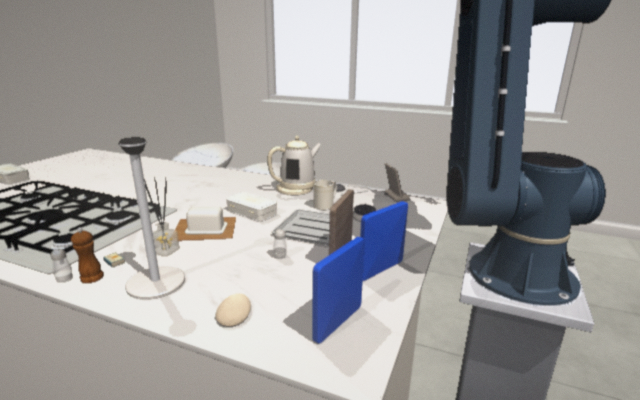

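The top view shows the brown board near (318,226), the tray near (343,175), the timer near (404,198), the salt near (281,188) and the mug near (396,143). A blue decoy at (325,270) stands behind the board. I'll take an enlarged crop of each view to pick corners.

```bash
python3 - <<'E'
import cv2
a=cv2.imread("pics/top0.png")[130:290,265:445];cv2.imwrite("pics/t1.png",cv2.resize(a,None,fx=3.7,fy=3.7,interpolation=cv2.INTER_CUBIC))
a=cv2.imread("pics/side0.png")[170:290,260:420];cv2.imwrite("pics/s1.png",cv2.resize(a,None,fx=5,fy=5,interpolation=cv2.INTER_CUBIC))
E
```

```text
(no output)
```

View pics/t1.png

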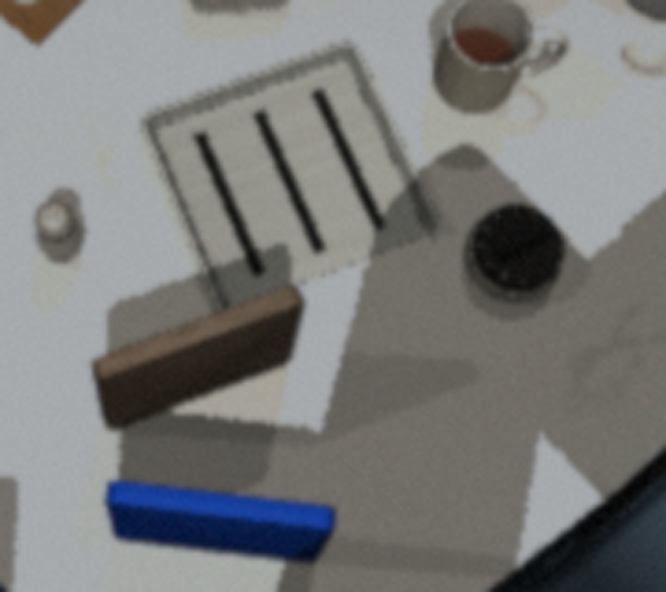

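View pics/s1.png

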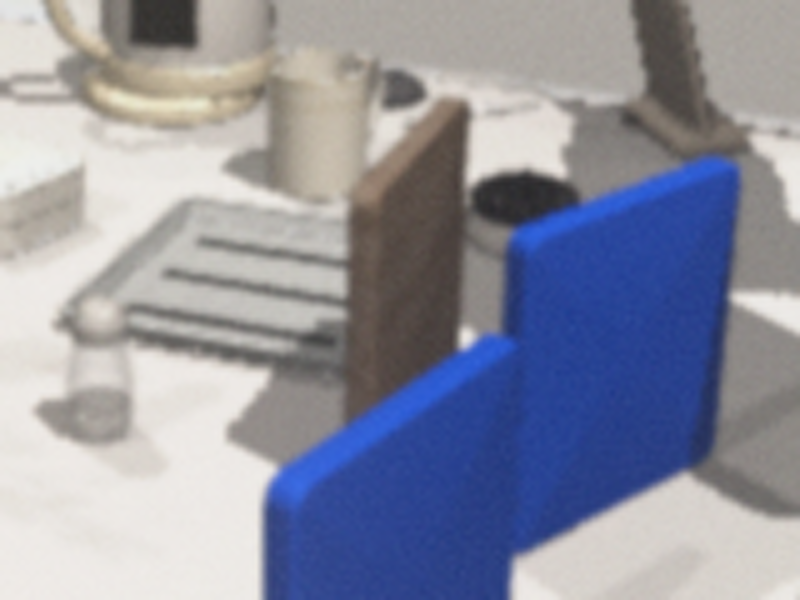

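```bash
cat > m.py <<'E'
from h import *
import pickle
K=pickle.load(open("K0.pkl","rb"));T,S=K["top"],K["side"]
t=lambda u,v:(265+(u+.5)/3.7-.5,130+(v+.5)/3.7-.5)
s=lambda u,v:(260+(u+.5)/5-.5,170+(v+.5)/5-.5)
P={}
def p(n,a,z): P[n]=onz(T,*t(*a),z);print(n,P[n].round(4))
for n,a in dict(bfl=(95,362),bfr=(288,287),bnl=(102,377),bnr=(300,304)).items(): p(n,a,.19)
p("botl",(113,428),0);p("botr",(292,361),0)
for i,(a,b) in enumerate([((200,135),(260,272)),((260,115),(320,250)),((318,92),(380,228))]):
    p(f"s{i}b",a,.003);p(f"s{i}f",b,.003);d=P[f"s{i}b"]-P[f"s{i}f"];print(" ang",np.degrees(np.arctan2(d[1],d[0])),np.linalg.norm(d))
for n,a in dict(rbl=(147,122),rbr=(350,43),rfl=(222,305),rfr=(433,235)).items(): p(n,a,.0185)
p("timer",(517,250),.048);p("salt",(52,222),.09);p("mug",(492,40),.101)
print("tri board tops",tri(ray(T,*t(102,377)),ray(S,*s(377,200))),tri(ray(T,*t(300,304)),ray(S,*s(467,103))))
print("tri rim bl/br",tri(ray(T,*t(147,122)),ray(S,*s(65,322))),tri(ray(T,*t(350,43)),ray(S,*s(188,200))))
print("blue top",onz(T,*t(110,484),.19),onz(T,*t(335,508),.19),tri(ray(T,*t(110,484)),ray(S,*s(513,237))))
E
python3 m.py
```

```text
bfl [0.5039 0.1885 0.19  ]
bfr [0.5126 0.0271 0.19  ]
bnl [0.4908 0.187  0.19  ]
bnr [0.4965 0.023  0.19  ]
botl [0.493  0.1859 0.    ]
botr [0.4991 0.0157 0.    ]
s0b [0.7311 0.0224 0.003 ]
s0f [0.5862 0.0149 0.003 ]
 ang 2.9566888469679973 0.14508734511552576
s1b [ 0.7321 -0.0375  0.003 ]
s1f [ 0.5883 -0.044   0.003 ]
 ang 2.587351647432515 0.14389073914819853
s2b [ 0.7366 -0.0973  0.003 ]
s2f [ 0.5905 -0.1035  0.003 ]
 ang 2.4453681041940727 0.14622232525559684
rbl [0.7531 0.0668 0.0185]
rbr [ 0.7679 -0.1398  0.0185]
rfl [0.5635 0.0598 0.0185]
rfr [ 0.5641 -0.1428  0.0185]
timer [ 0.5187 -0.1998  0.048 ]
salt [0.6611 0.182  0.09  ]
mug [ 0.6944 -0.2377  0.101 ]
tri board tops (array([0.49342088, 0.18707859, 0.18395596]), np.float64(0.0020340138913359633)) (array([0.49908454, 0.02218142, 0.18389516]), np.float64(0.0018743449865709458))
tri rim bl/br (array([0.75986583, 0.06537285, 0.00415731]), np.float64(0.001437829404073849)) (array([ 0.770977  , -0.14155165,  0.0118094 ]), np.float64(0.00040366018268354843))
blue top [0.41017068 0.20691133 0.19      ] [0.33834655 0.05340738 0.19      ] (array([0.41169991, 0.20695213, 0.18514568]), np.float64(0.001203739168609112))
```

Measured positions:

| Item | Position |
|---|---|
| Tray origin | ≈ (0.658, −0.041), yaw ≈ 2.5° |
| Board centre | ≈ (0.502, 0.104), yaw ≈ 2° |
| Board to tray front | ≈ 59 mm (46–61 mm expected) |
| Board top height | 0.184 triangulated, 0.190 in the text |

I'll shut the gripper and go over to the left side of the board.

Emit:
drive_tool(
  deltas=[
    [[0.42, 0.94, 0.4], [0, 0, -0.86]],
    [[0.42, 0.94, 0.4], [0, 0, -0.86]],
    [[0.42, 0.94, 0.4], [0, 0, -0.86]],
    [[0.42, 0.94, 0], [0, 0, -0.86]],
    [[0.42, 0.94, 0], [0, 0, -0.86]],
  ],
  gripper=1,
)

```text
time: 0.57
position: [0.2382, -0.3459, 0.2756]
tool_rot: [0.0, 1.0, 0.016, 0.0]
wrist_force: [0.9, 0.1, -0.7]
width: 0.303
finger_force: 0.0
```

Emit:
drive_tool(
  deltas=[
    [[0.42, 0.94, 0], [0, 0, 0]],
    [[0.42, 0.94, 0], [0, 0, 0]],
    [[0.42, 0.94, 0], [0, 0, 0]],
    [[0.42, 0.94, 0], [0, 0, 0]],
    [[0.42, 0.94, 0], [0, 0, 0]],
  ],
)

```text
time: 0.98
position: [0.2905, -0.2281, 0.2752]
tool_rot: [-0.0, 1.0, 0.018, -0.0]
wrist_force: [0.1, 0.7, -0.4]
width: 0.002
finger_force: 0.0
```

Emit:
drive_tool(
  deltas=[
    [[0.42, 0.94, 0], [0, 0, 0]],
    [[0.42, 0.94, 0], [0, 0, 0]],
    [[0.42, 0.94, 0], [0, 0, 0]],
    [[0.42, 0.94, 0], [0, 0, 0]],
    [[0.42, 0.94, 0], [0, 0, 0]],
  ],
)

```text
time: 1.4
position: [0.343, -0.1106, 0.2753]
tool_rot: [0.0, 1.0, 0.018, 0.0]
wrist_force: [0.1, -0.2, -1.2]
width: 0.003
finger_force: 0.0
```

Emit:
drive_tool(
  deltas=[
    [[0.42, 0.94, 0], [0, 0, 0]],
    [[0.42, 0.94, 0], [0, 0, 0]],
    [[0.42, 0.94, 0], [0, 0, 0]],
    [[0.42, 0.94, 0], [0, 0, 0]],
    [[0.42, 0.94, 0], [0, 0, 0]],
  ],
)

```text
time: 1.82
position: [0.3955, 0.007, 0.2752]
tool_rot: [0.0, 1.0, 0.018, -0.0]
wrist_force: [1.3, -0.5, 0.8]
width: -0.003
finger_force: 0.0
```

Emit:
drive_tool(
  deltas=[
    [[0.42, 0.94, 0], [0, 0, 0]],
    [[0.42, 0.94, 0], [0, 0, 0]],
    [[0.42, 0.94, 0], [0, 0, 0]],
    [[0.42, 0.94, 0], [0, 0, 0]],
    [[0.42, 0.94, 0], [0, 0, 0]],
  ],
)

```text
time: 2.23
position: [0.4528, 0.0642, 0.2751]
tool_rot: [-0.025, 0.998, 0.054, -0.002]
wrist_force: [0.3, -0.3, -0.9]
width: 0.002
finger_force: 0.0
```

Emit:
drive_tool(
  deltas=[
    [[0.42, 0.94, 0], [0, 0, 0]],
    [[0.42, 0.94, 0], [0, 0, 0]],
    [[0.42, 0.94, 0], [0, 0, 0]],
    [[0.42, 0.94, 0], [0, 0, 0]],
    [[0.42, 0.94, 0], [0, 0, 0]],
  ],
)

```text
time: 2.65
position: [0.5139, 0.1261, 0.2751]
tool_rot: [-0.048, 0.994, 0.093, -0.005]
wrist_force: [0.0, -0.3, 0.3]
width: 0.003
finger_force: 0.0
```

```bash
python3 - <<'E'
from h import *
s=bot.state();print(s["q"].round(3),s["position"],s["tool_rot"].round(4));print(rot(s["tool_rot"]).round(3).tolist())
k=cam("side","side1.png")
k=cam("top","top1.png")
E
```

```text
[0.186 0.272 0.113 1.413 0.096 3.141] [0.5139198  0.12606617 0.2750694 ] [-0.0479  0.9945  0.0931 -0.0051]
[[0.983, 0.185, -0.019], [0.186, -0.978, 0.094], [-0.001, -0.096, -0.995]]
```

View pics/side1.png

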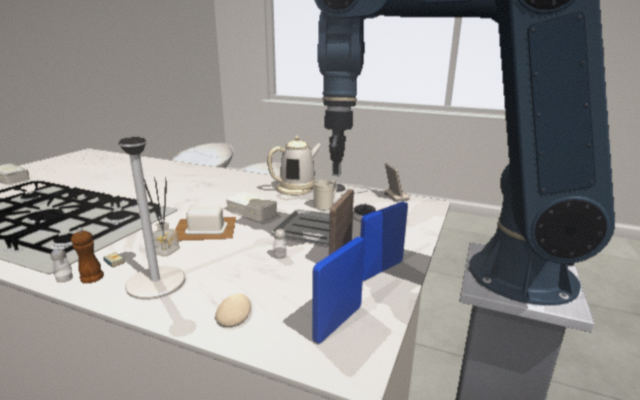

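Joint 6 is at its limit, so I'll use the half-turned grasp: remove the tilt, spin about +π, and carry on to the left.

Emit:
drive_tool(
  deltas=[
    [[-0.3, 0.5, 0], [-0.6, -0.12, 0]],
    [[-0.26, 0.5, 0], [-0.58, -0.12, 0]],
    [[0, 0.6, 0], [0, 0, 1]],
    [[0, 0.6, 0], [0, 0, 1]],
    [[0, 0.6, 0], [0, 0, 1]],
  ],
)

```text
time: 3.17
position: [0.505, 0.1683, 0.2754]
tool_rot: [-0.011, 0.972, 0.233, -0.003]
wrist_force: [-0.4, 0.7, 0.1]
width: 0.003
finger_force: 0.0
```

Emit:
drive_tool(
  deltas=[
    [[0, 0.6, 0], [0, 0, 0.98]],
    [[0, 0.6, 0], [0, 0, 0.98]],
    [[0, 0.6, 0], [0, 0, 0.98]],
    [[0, 0, 0], [0, 0, 0.98]],
    [[0, 0, 0], [0, 0, 0.98]],
  ],
)

```text
time: 3.58
position: [0.505, 0.2135, 0.2751]
tool_rot: [-0.01, 0.908, 0.418, -0.005]
wrist_force: [0.2, -0.2, 1.1]
width: 0.004
finger_force: 0.0
```

Emit:
drive_tool(
  deltas=[
    [[0, 0, 0], [0, 0, 0.98]],
    [[0, 0, 0], [0, 0, 0.98]],
    [[0, 0, 0], [0, 0, 0.98]],
    [[0, 0, 0], [0, 0, 0.98]],
    [[0, 0, 0], [0, 0, 0.98]],
  ],
)

```text
time: 4.0
position: [0.5052, 0.2126, 0.2753]
tool_rot: [-0.009, 0.81, 0.587, -0.007]
wrist_force: [0.7, 0.0, -0.2]
width: -0.001
finger_force: 0.0
```

Emit:
drive_tool(
  deltas=[
    [[0, 0, 0], [0, 0, 0.98]],
    [[0, 0, 0], [0, 0, 0.98]],
    [[0, 0, 0], [0, 0, 0.98]],
    [[0, 0, 0], [0, 0, 0.98]],
    [[0, 0, 0], [0, 0, 0.98]],
  ],
)

```text
time: 4.42
position: [0.5052, 0.2126, 0.2753]
tool_rot: [-0.008, 0.68, 0.733, -0.009]
wrist_force: [-0.5, -0.3, -0.0]
width: -0.0
finger_force: 0.0
```

Emit:
drive_tool(
  deltas=[
    [[0, 0, 0], [0, 0, 0.98]],
    [[0, 0, 0], [0, 0, 0.98]],
    [[0, 0, 0], [0, 0, 0.98]],
    [[0, 0, 0], [0, 0, 0.98]],
    [[0, 0, 0], [0, 0, 0.98]],
  ],
)

```text
time: 4.83
position: [0.5052, 0.2126, 0.2753]
tool_rot: [-0.006, 0.524, 0.852, -0.01]
wrist_force: [0.0, -0.7, 0.4]
width: 0.003
finger_force: 0.0
```

Emit:
drive_tool(
  deltas=[
    [[0, 0, 0], [0, 0, 0.98]],
    [[0, 0, 0], [0, 0, 0.98]],
    [[0, 0, 0], [0, 0, 0.98]],
    [[0, 0, 0], [0, 0, 0.98]],
    [[0, 0, 0], [0, 0, 0.98]],
  ],
)

```text
time: 5.25
position: [0.5051, 0.2126, 0.2753]
tool_rot: [-0.004, 0.348, 0.937, -0.011]
wrist_force: [0.5, 0.2, -0.5]
width: 0.001
finger_force: 0.0
```

Emit:
drive_tool(
  deltas=[
    [[0, 0, 0], [0, 0, 0.98]],
    [[0, 0, 0], [0, 0, 0.98]],
    [[0, 0, 0], [0, 0, 0.98]],
    [[0, 0, 0], [0, 0, 0.98]],
    [[0, 0, 0], [0, 0, 0.98]],
  ],
)

```text
time: 5.67
position: [0.5051, 0.2126, 0.2753]
tool_rot: [-0.002, 0.159, 0.987, -0.012]
wrist_force: [-0.6, 0.1, -0.1]
width: 0.005
finger_force: 0.0
```

Emit:
drive_tool(
  deltas=[
    [[0, 0, 0], [0, 0, 0.98]],
    [[0, 0, 0], [0, 0, 0.98]],
    [[0, 0, 0], [0, 0, 0.98]],
    [[0, 0, 0], [0, 0, 0.98]],
    [[0, 0, 0], [0, 0, 0.98]],
  ],
)

```text
time: 6.08
position: [0.5052, 0.2126, 0.2753]
tool_rot: [0.0, -0.036, 0.999, -0.012]
wrist_force: [0.0, -0.2, -0.3]
width: 0.003
finger_force: 0.0
```

Emit:
drive_tool(
  deltas=[
    [[-0.2, 0.6, 0], [0.3, 0, 0]],
    [[0, 0.6, -0.7], [0, 0, -0.45]],
    [[0, 0, -1], [0, 0, 0]],
    [[0, 0, -1], [0, 0, 0]],
    [[0, 0, -1], [0, 0, 0]],
  ],
)

```text
time: 6.5
position: [0.4999, 0.2437, 0.1819]
tool_rot: [0.001, -0.016, 1.0, 0.001]
wrist_force: [-0.1, 1.4, 0.3]
width: -0.0
finger_force: 0.0
```

Emit:
drive_tool(
  deltas=[
    [[0, 0, -0.9], [0, 0, 0]],
    [[0, 0, -0.6], [0, 0, 0]],
    [[0, -0.3, 0], [0, 0, 0]],
    [[0, -0.3, 0], [0, 0, 0]],
    [[0, -0.3, 0], [0, 0, 0]],
  ],
)

```text
time: 6.92
position: [0.5008, 0.2204, 0.1466]
tool_rot: [0.002, -0.016, 1.0, 0.001]
wrist_force: [0.3, 2.8, 1.6]
width: -0.001
finger_force: 0.0
```

Emit:
drive_tool(
  deltas=[
    [[0.01, -0.2, 0], [0, 0, 0]],
    [[0.01, -0.2, 0], [0, 0, 0]],
    [[0.01, -0.2, 0], [0, 0, 0]],
    [[0.01, -0.2, 0], [0, 0, 0]],
    [[0.01, -0.2, 0], [0, 0, 0]],
  ],
)

```text
time: 7.33
position: [0.5025, 0.1956, 0.1466]
tool_rot: [0.002, -0.016, 1.0, 0.001]
wrist_force: [-0.6, 5.5, 7.7]
width: 0.001
finger_force: 0.0
```

Emit:
drive_tool(
  deltas=[
    [[0.01, -0.25, 0], [0, 0, 0]],
    [[0.01, -0.25, 0], [0, 0, 0]],
    [[0.01, -0.25, 0], [0, 0, 0]],
    [[0.01, -0.25, 0], [0, 0, 0]],
    [[0.01, -0.25, 0], [0, 0, 0]],
  ],
)

```text
time: 7.75
position: [0.5037, 0.1643, 0.1466]
tool_rot: [0.002, -0.016, 1.0, 0.001]
wrist_force: [-0.7, 4.5, 7.3]
width: -0.001
finger_force: 0.0
```

```bash
python3 - <<'E'
from h import *
k=cam("top");a=k["im"][130:290,265:445,::-1]
k2=cam("side");b=k2["im"][170:290,260:420,::-1]
print(k["o"],k2["o"])
a=cv2.resize(a,(405,360),interpolation=cv2.INTER_CUBIC);b=cv2.resize(b,(395,296),interpolation=cv2.INTER_CUBIC)
c=np.zeros((360,800,3),np.uint8);c[:,:405]=a;c[:296,405:]=b;cv2.imwrite("pics/c2.png",c)
E
```

```text
[0.18294506 0.22630879 1.37714838] [0.14433274 1.11334472 0.5961802 ]
```

View pics/c2.png

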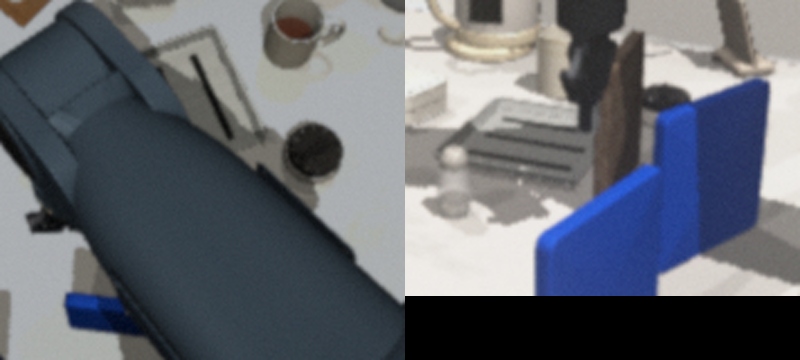

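```bash
python3 - <<'E'
from h import *
k=cam("side");b=k["im"][130:260,290:420,::-1]
b=cv2.resize(b,None,fx=4.6,fy=4.6,interpolation=cv2.INTER_CUBIC)
P=bot.state()["position"];print(P)
def mk(p,c):
    u=(proj(k,p)-[290,130]+.5)*4.6; cv2.circle(b,tuple(int(x) for x in u),3,c,-1)
mk(P+[0,0,-.014],(0,0,255));mk(P+[0,.0145,-.014],(0,255,255));mk(P+[0,0,.059],(0,255,0));mk([P[0]+.009,P[1]-.0145,.19],(255,255,0));mk([P[0]-.009,P[1]-.0145,.19],(255,255,0));mk([P[0]-.009,P[1]-.0145-.175,.19],(255,0,255))
cv2.imwrite("pics/c3.png",b)
w=cam("wrist","w3.png")
E
```

```text
[0.50333368 0.1638794  0.14592796]
```

View pics/c3.png

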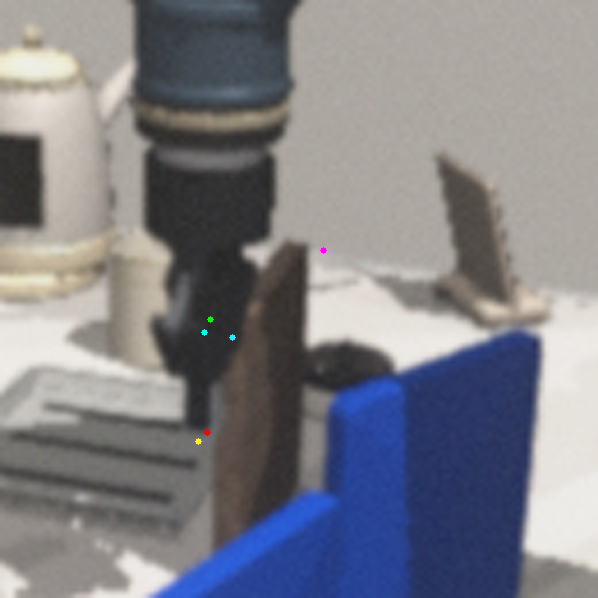

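View pics/w3.png

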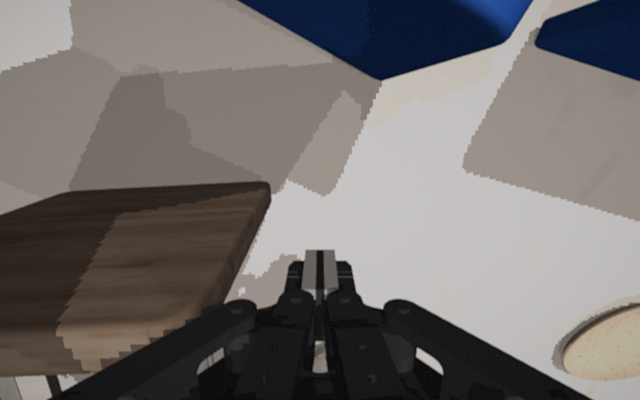

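The wrist view shows the gripper's knuckle touching the board's top corner, with the fingers clear of its edge. I'll back off and turn the gripper 90° so its slim side faces the board.

Emit:
drive_tool(
  deltas=[
    [[0, 0.2, 0], [0, 0, 0]],
    [[0, 0.3, 0], [0, 0, 0]],
    [[0, 0.6, 0], [0, 0, 0]],
    [[0, 1, 0], [0, 0, 0]],
    [[0, 1, 1], [0, 0, 0]],
  ],
)

```text
time: 8.37
position: [0.5009, 0.2423, 0.1668]
tool_rot: [-0.002, -0.016, 1.0, -0.001]
wrist_force: [-0.2, -0.2, -0.8]
width: -0.004
finger_force: 0.0
```

Emit:
drive_tool(
  deltas=[
    [[0, 0, 1], [0, 0, -0.98]],
    [[0, 0, 1], [0, 0, -0.98]],
    [[0, 0, 1], [0, 0, -0.98]],
    [[0, 0, 0], [0, 0, -0.98]],
    [[0, 0, 0], [0, 0, -0.98]],
  ],
)

```text
time: 8.78
position: [0.5035, 0.2432, 0.2467]
tool_rot: [0.002, 0.18, 0.984, 0.001]
wrist_force: [-0.3, 0.2, -0.9]
width: -0.002
finger_force: 0.0
```

Emit:
drive_tool(
  deltas=[
    [[0, 0, 0], [0, 0, -0.98]],
    [[0, 0, 0], [0, 0, -0.98]],
    [[0, 0, 0], [0, 0, -0.98]],
    [[0, 0, 0], [0, 0, -0.98]],
    [[0, 0, 0], [0, 0, -0.98]],
  ],
)

```text
time: 9.2
position: [0.5028, 0.2427, 0.2451]
tool_rot: [0.001, 0.368, 0.93, 0.0]
wrist_force: [-0.1, -1.2, 0.1]
width: 0.001
finger_force: 0.0
```

Emit:
drive_tool(
  deltas=[
    [[0, 0, 0], [0, 0, -0.98]],
    [[0, 0, 0], [0, 0, -0.98]],
    [[0, 0, 0], [0, 0, -0.98]],
    [[0, 0, 0], [0, 0, -0.98]],
    [[0, 0, 0], [0, 0, -0.98]],
  ],
)

```text
time: 9.62
position: [0.5027, 0.2427, 0.2451]
tool_rot: [0.001, 0.542, 0.84, -0.0]
wrist_force: [-0.3, -0.3, 0.1]
width: -0.0
finger_force: 0.0
```

Emit:
drive_tool(
  deltas=[
    [[0, 0, 0], [0, 0, -0.98]],
    [[0, 0, 0], [0, 0, -0.98]],
    [[0, 0, 0], [0, 0, -0.98]],
    [[0, 0, 0], [0, 0, -0.98]],
    [[0, 0, 0], [0, 0, -0.98]],
  ],
)

```text
time: 10.03
position: [0.5028, 0.2427, 0.2451]
tool_rot: [0.001, 0.695, 0.719, -0.0]
wrist_force: [-0.7, 0.8, -0.1]
width: 0.002
finger_force: 0.0
```

```bash
python3 - <<'E'
from h import *
import pickle
k=cam("side");t=cam("top");w=cam("wrist")
pickle.dump(dict(s=k,t=t,w=w),open("K4.pkl","wb"))
print(bot.state()["position"],bot.state()["q"].round(2),w["o"],w["R"].round(2).tolist())
f=lambda im,s:cv2.resize(np.ascontiguousarray(im[...,::-1]),None,fx=s,fy=s,interpolation=cv2.INTER_CUBIC)
a=f(t["im"][150:260,275:375],4);b=f(k["im"][170:280,300:400],4)
cv2.imwrite("pics/c4.png",np.hstack([a,b]))
E
```

```text
[0.50280629 0.24253416 0.24515962] [ 0.45  0.34  0.13  1.36 -0.    1.98] [0.50063191 0.31871646 0.37347952] [[1.0, 0.03, 0.01], [0.03, -0.95, -0.3], [0.0, 0.3, -0.96]]
```

View pics/c4.png

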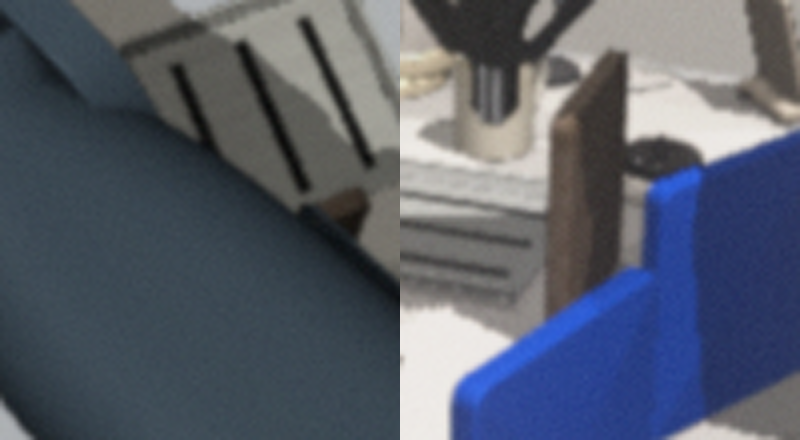

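The board stands upright again. I'll fit its pose numerically from the side and wrist pictures, with a projected-box model against the brown mask.

```bash
cat > fit.py <<'E'
from h import *
from scipy.optimize import minimize
def box(p,lie=None):
    x,y,a=p
    pts=np.array([[i*.0875,j*.009,k] for i in(-1,1) for j in(-1,1) for k in(0.0,.19)])
    c,s=np.cos(a),np.sin(a)   # board width axis at angle a from world y, normal a from x
    d=np.array([-s,c]);n=np.array([c,s])
    return np.c_[x+pts[:,:1]*d[0]+pts[:,1:2]*n[0],y+pts[:,:1]*d[1]+pts[:,1:2]*n[1],pts[:,2]]
def mask(im):
    h=im.astype(int);r,b=h[...,0],h[...,2];m=((r-b)>.2*r)&(r<150)&(r>b+9)
    m=cv2.morphologyEx(m.astype(np.uint8),cv2.MORPH_OPEN,np.ones((3,3)))
    return m
def sil(k,P):
    q=np.array([proj(k,p) for p in P]);H=cv2.convexHull(np.round(q*16).astype(np.int32))
    o=np.zeros(k["im"].shape[:2],np.uint8);cv2.fillConvexPoly(o,H,1,shift=4);return o
def ign(im):
    h=im.astype(int);blue=(h[...,2]>h[...,0]+25);dark=h.max(2)<48
    return cv2.dilate((blue|dark).astype(np.uint8),np.ones((3,3)))
def fit(ks,p0,m=0.03,n=2):
    M=[]
    for k in ks:
        roi=cv2.dilate(sil(k,box(p0)),np.ones((41,41)));M.append((k,mask(k["im"])*roi,1-ign(k["im"])))
    def cost(p):
        c=0
        for k,mm,v in M:
            s=sil(k,box(p));c+=1-((s&mm)*v).sum()/max(1,((s|mm)*v).sum())
        return c
    best=None
    for dx in(-.008,0,.008):
        for dy in(-.03,-.01,.01,.03):
            r=minimize(cost,np.array(p0)+[dx,dy,0],method="Nelder-Mead",options=dict(initial_simplex=np.array(p0)+[dx,dy,0]+np.array([[0,0,0],[.006,0,0],[0,.01,0],[0,0,.05]]),maxiter=150))
            if best is None or r.fun<best.fun: best=r
    return best.x,best.fun
E
python3 - <<'E'
from fit import *
import pickle
K0=pickle.load(open("K0.pkl","rb"));K4=pickle.load(open("K4.pkl","rb"))
p0=[.502,.104,.035]
print("0 both",fit([K0["side"],K0["top"]],p0));print("0 side",fit([K0["side"]],p0));print("0 top",fit([K0["top"]],p0))
for n in("s","w"): print("4",n,fit([K4[n]],[.503,.04,.035]),mask(K4[n]["im"]).sum())
print("4",fit([K4["s"],K4["w"]],[.503,.04,.035]))
E
```

```text
0 both (array([0.50165675, 0.10572487, 0.08924005]), np.float64(1.0734458463609333))
0 side (array([0.49816578, 0.13024195, 0.1605527 ]), np.float64(0.7558268590455051))
0 top (array([0.50173624, 0.1056917 , 0.08889163]), np.float64(0.28037383177570097))
4 s (array([0.50887819, 0.09400894, 0.34442607]), np.float64(0.6827586206896552)) 1160
4 w (array([ 0.515     , -0.01      ,  0.05166667]), np.float64(0.0)) 1678
4 (array([ 0.54333164, -0.00402717,  0.35074964]), np.float64(0.7199170124481328))
```

```bash
python3 - <<'E'
from fit import *
import pickle
K0=pickle.load(open("K0.pkl","rb"));K4=pickle.load(open("K4.pkl","rb"))
g=lambda k,u,v:k["im"][v-1:v+2,u-1:u+2].reshape(-1,3).mean(0).round().tolist()
S,T=K0["side"],K0["top"]
print("side face",g(S,347,225),"edge",g(S,333,230),"top",g(S,343,196),"shadow",g(S,365,230),g(S,320,255),"white",g(S,300,300),"tray",g(S,310,225))
print("top face",g(T,318,231),"topedge",g(T,318,219),"shadow",g(T,360,230),g(T,320,250),"sh2",g(T,325,208))
W,s4=K4["w"],K4["s"]
print("side4",g(s4,337+4,220),g(s4,352,220),g(s4,347,190))
q=np.array([proj(W,p) for p in box([.503,.04,.035])]).round();print(q.tolist())
for v in range(10,400,30): print(v,[W["im"][v,u].tolist() for u in range(230,420,25)])
E
```

```text
side face [77.0, 67.0, 63.0] edge [98.0, 86.0, 79.0] top [151.0, 133.0, 119.0] shadow [41.0, 65.0, 144.0] [144.0, 138.0, 136.0] white [237.0, 234.0, 230.0] tray [182.0, 180.0, 175.0]
top face [36.0, 30.0, 24.0] topedge [105.0, 89.0, 75.0] shadow [101.0, 98.0, 92.0] [88.0, 85.0, 79.0] sh2 [73.0, 72.0, 68.0]
side4 [98.0, 85.0, 78.0] [55.0, 50.0, 50.0] [93.0, 83.0, 75.0]
[[307.0, 377.0], [300.0, 554.0], [320.0, 377.0], [321.0, 554.0], [306.0, 262.0], [296.0, 390.0], [320.0, 262.0], [322.0, 390.0]]
10 [[126, 119, 112], [131, 124, 117], [132, 124, 118], [129, 122, 115], [131, 123, 116], [172, 169, 169], [173, 170, 170], [172, 169, 170]]
40 [[132, 125, 117], [134, 127, 119], [133, 126, 120], [134, 126, 120], [176, 173, 173], [177, 174, 174], [176, 173, 173], [176, 173, 173]]
70 [[122, 115, 109], [135, 128, 120], [136, 129, 122], [136, 128, 121], [177, 174, 174], [179, 175, 176], [177, 174, 175], [177, 174, 174]]
100 [[137, 129, 121], [137, 129, 121], [136, 130, 122], [137, 129, 121], [179, 177, 176], [179, 176, 176], [179, 176, 176], [180, 177, 177]]
130 [[180, 176, 176], [180, 177, 176], 
[... 441 characters left out ...]
, 176, 176], [181, 178, 178], [181, 178, 178], [180, 178, 177], [138, 130, 122]]
250 [[136, 130, 123], [116, 110, 104], [116, 110, 103], [111, 104, 99], [99, 97, 96], [181, 177, 178], [180, 178, 177], [180, 177, 177]]
280 [[137, 130, 122], [115, 109, 102], [115, 109, 102], [79, 76, 73], [79, 75, 73], [133, 124, 116], [180, 177, 177], [180, 176, 176]]
310 [[34, 33, 35], [15, 15, 16], [14, 14, 14], [14, 13, 12], [16, 17, 17], [14, 14, 14], [14, 14, 16], [25, 25, 25]]
340 [[20, 21, 23], [20, 19, 21], [16, 14, 16], [14, 15, 14], [16, 15, 17], [13, 12, 13], [13, 14, 12], [20, 20, 19]]
370 [[8, 13, 11], [16, 16, 18], [14, 16, 14], [18, 15, 18], [11, 10, 9], [9, 12, 15], [14, 14, 15], [23, 23, 22]]
```

```bash
python3 - <<'E'
import re
t=open("fit.py").read()
t=t.replace("m=((r-b)>.2*r)&(r<150)&(r>b+9)","h=cv2.GaussianBlur(im,(0,0),1).astype(int);r,b=h[...,0],h[...,2];m=((r-b)>.115*r)&(r<162)&(r>25)")
t=t.replace("dark=h.max(2)<48","dark=h.max(2)<0")
open("fit.py","w").write(t)
E
python3 - <<'E'
from fit import *
import pickle
K0=pickle.load(open("K0.pkl","rb"));K4=pickle.load(open("K4.pkl","rb"))
p0=[.502,.104,.035]
print("0 both",fit([K0["side"],K0["top"]],p0));print("0 side",fit([K0["side"]],p0));print("0 top",fit([K0["top"]],p0))
for y in(.02,.05): print("4",fit([K4["s"]],[.503,y,.035]))
E
```

```text
0 both (array([0.50442648, 0.10509883, 0.0877826 ]), np.float64(0.2632406487917909))
0 side (array([0.49682748, 0.12637475, 0.09636433]), np.float64(0.13350559862187772))
0 top (array([0.50528496, 0.10396302, 0.06365932]), np.float64(0.09827044025157228))
4 (array([0.504037  , 0.07075068, 0.18010704]), np.float64(0.22108843537414968))
4 (array([0.50407042, 0.07105595, 0.18201108]), np.float64(0.25652173913043474))
```

```bash
python3 - <<'E'
from fit import *
import pickle
K0=pickle.load(open("K0.pkl","rb"));K4=pickle.load(open("K4.pkl","rb"))
s=lambda u,v:(260+u/5,170+v/5)
for z in(.184,.19): print("0",[onz(K0["side"],*s(*a),z)[:2].round(4).tolist() for a in((352,190),(377,197),(447,100),(467,103))])
c=lambda u,v:(300+u/4,170+v/4)
for z in(.184,.19): print("4",[onz(K4["s"],*c(*a),z)[:2].round(4).tolist() for a in((152,125),(172,123),(210,52),(227,55))])
E
```

```text
0 [[0.5099, 0.1815], [0.4941, 0.1852], [0.5106, 0.025], [0.4978, 0.025]]
0 [[0.5046, 0.1951], [0.489, 0.1987], [0.5053, 0.0408], [0.4927, 0.0409]]
4 [[0.5089, 0.1265], [0.4974, 0.1171], [0.5234, -0.0413], [0.5087, -0.0399]]
4 [[0.5036, 0.1409], [0.4923, 0.1316], [0.5178, -0.0245], [0.5034, -0.0231]]
```

Emit:
drive_tool(
  deltas=[
    [[0, 0, -1], [0, 0, 0]],
    [[0, 0, -1], [0, 0, 0]],
    [[0.1, -0.5, -1], [0, 0, 0]],
    [[0, -1, -0.8], [0, 0, 0]],
    [[0, -1, 0], [0, 0, 0]],
  ],
)

```text
time: 10.6
position: [0.5033, 0.1788, 0.1462]
tool_rot: [-0.0, 0.693, 0.721, -0.003]
wrist_force: [0.0, -1.0, -0.7]
width: 0.001
finger_force: 0.0
```

Emit:
drive_tool(
  deltas=[
    [[0, -0.7, 0], [0, 0, 0]],
    [[0, -0.2, 0], [0, 0, 0]],
    [[0.0, -0.1, 0], [0, 0, 0]],
    [[0, -0.1, 0], [0, 0, 0]],
    [[0, -0.1, 0], [0, 0, 0]],
  ],
)

```text
time: 11.02
position: [0.5057, 0.1501, 0.1505]
tool_rot: [0.001, 0.694, 0.72, -0.0]
wrist_force: [0.3, 0.1, -0.5]
width: 0.0
finger_force: 0.0
```

Emit:
drive_tool(
  deltas=[
    [[0.0, -0.1, 0], [0, 0, 0]],
    [[0.0, -0.1, 0], [0, 0, 0]],
    [[0.01, -0.1, 0], [0, 0, 0]],
    [[0, -0.1, 0], [0, 0, 0]],
    [[0, -0.1, 0], [0, 0, 0]],
  ],
)

```text
time: 11.43
position: [0.5058, 0.1368, 0.1503]
tool_rot: [0.001, 0.694, 0.72, -0.0]
wrist_force: [-0.8, 2.2, -0.3]
width: 0.003
finger_force: 0.0
```

Contact comes at the expected place (2.2 N). I'll push on slowly.

Emit:
drive_tool(
  deltas=[
    [[0.01, -0.2, 0], [0, 0, 0]],
    [[0.01, -0.2, 0], [0, 0, 0]],
    [[0.01, -0.2, 0], [0, 0, 0]],
    [[0.01, -0.2, 0], [0, 0, 0]],
    [[0.01, -0.2, 0], [0, 0, 0]],
  ],
)

```text
time: 11.85
position: [0.507, 0.1113, 0.1503]
tool_rot: [0.001, 0.694, 0.72, -0.0]
wrist_force: [0.5, 1.7, -0.7]
width: -0.0
finger_force: 0.0
```

Emit:
drive_tool(
  deltas=[
    [[0.01, -0.2, 0], [0, 0, 0]],
    [[0.01, -0.2, 0], [0, 0, 0]],
    [[0.01, -0.2, 0], [0, 0, 0]],
    [[0.01, -0.2, 0], [0, 0, 0]],
    [[0.01, -0.2, 0], [0, 0, 0]],
  ],
)

```text
time: 12.27
position: [0.5083, 0.0864, 0.1503]
tool_rot: [0.001, 0.694, 0.72, -0.0]
wrist_force: [0.1, 1.5, -0.5]
width: -0.004
finger_force: 0.0
```

```bash
python3 - <<'E'
from fit import *
import pickle
k=cam("side");w=cam("wrist");pickle.dump(dict(s=k,w=w),open("K5.pkl","wb"))
for y in(.0,-.02): print(fit([k],[.51,y,.05]))
E
```

```text
(array([0.48167509, 0.11500362, 0.26996178]), np.float64(0.41570881226053635))
(array([0.48167509, 0.11500362, 0.26996178]), np.float64(0.41570881226053635))
```

Steady 1.6 N sliding force. The last 35 mm now, then back off and check.

Emit:
drive_tool(
  deltas=[
    [[0.01, -0.2, 0], [0, 0, 0]],
    [[0.01, -0.2, 0], [0, 0, 0]],
    [[0.01, -0.2, 0], [0, 0, 0]],
    [[0.01, -0.2, 0], [0, 0, 0]],
    [[0.01, -0.2, 0], [0, 0, 0]],
  ],
)

```text
time: 12.78
position: [0.5095, 0.0614, 0.1503]
tool_rot: [0.001, 0.694, 0.72, -0.0]
wrist_force: [-0.1, 1.0, -0.3]
width: 0.0
finger_force: 0.0
```

Emit:
drive_tool(
  deltas=[
    [[0.01, -0.2, 0], [0, 0, 0]],
    [[0.01, -0.14, 0], [0, 0, 0]],
    [[0, -0.06, 0], [0, 0, 0]],
    [[0, 0, 0], [0, 0, 0]],
    [[0, 0, 0], [0, 0, 0]],
  ],
)

```text
time: 13.2
position: [0.51, 0.0517, 0.1503]
tool_rot: [0.001, 0.694, 0.72, -0.0]
wrist_force: [-0.6, 0.1, 0.7]
width: 0.001
finger_force: 0.0
```

Emit:
drive_tool(
  deltas=[
    [[0, 0.3, 0], [0, 0, 0]],
    [[0, 1, 0.3], [0, 0, 0]],
    [[0, 1, 1], [0, 0, 0]],
    [[0, 1, 1], [0, 0, 0]],
    [[0, 0, 1], [0, 0, 0]],
  ],
)

```text
time: 13.62
position: [0.5094, 0.1383, 0.2337]
tool_rot: [0.001, 0.693, 0.721, -0.0]
wrist_force: [0.6, -0.2, -0.2]
width: 0.002
finger_force: 0.0
```

Emit:
drive_tool(
  deltas=[
    [[-1, 1, 0.5], [0, 0, 0]],
    [[-1, 1, 0], [0, 0, 0]],
    [[-1, 1, 0], [0, 0, 0]],
    [[-1, 1, 0], [0, 0, 0]],
    [[-1, 1, 0], [0, 0, 0]],
  ],
)

```text
time: 14.03
position: [0.3834, 0.2608, 0.2455]
tool_rot: [0.001, 0.694, 0.72, -0.0]
wrist_force: [1.1, 0.6, 0.1]
width: 0.002
finger_force: 0.0
```

```bash
python3 - <<'E'
from fit import *
import pickle
k=cam("side");w=cam("wrist");t=cam("top");pickle.dump(dict(s=k,w=w,t=t),open("K6.pkl","wb"))
f=lambda im,s:cv2.resize(np.ascontiguousarray(im[...,::-1]),None,fx=s,fy=s,interpolation=cv2.INTER_CUBIC)
a=f(t["im"][160:260,310:410],4);b=f(k["im"][170:270,310:410],4)
c=f(w["im"],.3125)
out=np.zeros((530,800,3),np.uint8);out[:400,:400]=a;out[:400,400:]=b;out[400:525,:200]=c
cv2.imwrite("pics/c6.png",out)
for kk in([k],[t],[k,t]): print(fit(kk,[.513,-.048,.045]))
E
```

```text
(array([0.47822599, 0.10927986, 0.31252277]), np.float64(0.3589743589743589))
(array([ 0.51896964, -0.05031197,  0.14944393]), np.float64(0.4333605887162715))
(array([ 0.51946546, -0.04865128,  0.18325626]), np.float64(0.9731145396835975))
```

View pics/c6.png

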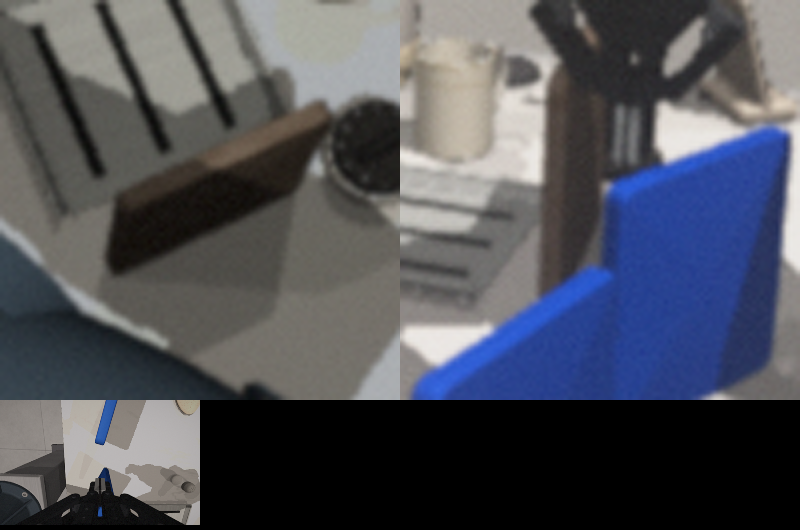

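```bash
python3 - <<'E'
from h import *
import pickle
T=pickle.load(open("K6.pkl","rb"))["t"]
c=lambda u,v:(310+u/4-.4,160+v/4-.4)
for n,a,z in(("fl",(118,196),.19),("fr",(318,101),.19),("nl",(114,208),.19),("nr",(328,112),.19),("bl",(112,273),0),("br",(303,176),0),("s0",(97,178),.003),("s1",(165,152),.003),("s2",(230,127),.003)):
    p=onz(T,*c(*a),z);d=p[:2]-[.658,-.041];a_=.0436;print(n,p.round(4),"dock",[round(d[0]*np.cos(a_)+d[1]*np.sin(a_),4),round(-d[0]*np.sin(a_)+d[1]*np.cos(a_),4)])
E
```

```text
fl [0.5118 0.0378 0.19  ] dock [np.float64(-0.1426), np.float64(0.0851)]
fr [ 0.533  -0.1265  0.19  ] dock [np.float64(-0.1286), np.float64(-0.08)]
nl [0.5042 0.0436 0.19  ] dock [np.float64(-0.15), np.float64(0.0912)]
nr [ 0.5226 -0.1302  0.19  ] dock [np.float64(-0.1392), np.float64(-0.0833)]
bl [0.5034 0.0351 0.    ] dock [np.float64(-0.1512), np.float64(0.0827)]
br [ 0.5305 -0.1457  0.    ] dock [np.float64(-0.1319), np.float64(-0.0991)]
s0 [0.5842 0.0194 0.003 ] dock [np.float64(-0.0711), np.float64(0.0635)]
s1 [ 0.5873 -0.0427  0.003 ] dock [np.float64(-0.0707), np.float64(0.0014)]
s2 [ 0.5904 -0.1026  0.003 ] dock [np.float64(-0.0702), np.float64(-0.0586)]
```

Pose check from the top view:

- The board is centred to within about 3 mm and stands 46 mm before the tray.
- It is yawed about 4° to the tray.

I'll square it in place by closing the open gripper lightly over its top edge, aligned to the tray, without any lifting.

Emit:
drive_tool(
  deltas=[
    [[0.36, -0.81, 0.6], [0, 0, 0.1]],
    [[0.36, -0.81, 0.4], [0, 0, 0]],
    [[0.36, -0.81, 0], [0, 0, 0]],
    [[0.36, -0.81, 0], [0, 0, 0]],
    [[0.36, -0.81, 0], [0, 0, 0]],
  ],
  gripper=-1,
  grip_force=20,
)

```text
time: 14.6
position: [0.4309, 0.1568, 0.2705]
tool_rot: [0.001, 0.692, 0.722, -0.0]
wrist_force: [0.0, 0.0, -0.0]
width: 0.71
finger_force: 0.0
```

Emit:
drive_tool(
  deltas=[
    [[0.36, -0.81, 0], [0, 0, 0]],
    [[0.36, -0.81, 0], [0, 0, 0]],
    [[0.36, -0.81, 0], [0, 0, 0]],
    [[0.36, -0.81, 0], [0, 0, 0]],
    [[0.36, -0.81, 0], [0, 0, 0]],
  ],
)

```text
time: 15.02
position: [0.4757, 0.0551, 0.2703]
tool_rot: [0.001, 0.692, 0.722, -0.0]
wrist_force: [0.4, 0.5, -0.3]
width: 0.997
finger_force: 0.0
```

Emit:
drive_tool(
  deltas=[
    [[0.36, -0.81, 0], [0, 0, 0]],
    [[0.36, -0.81, 0], [0, 0, 0]],
    [[0.36, -0.81, 0], [0, 0, 0]],
    [[0.36, -0.81, 0], [0, 0, 0]],
    [[0.36, -0.81, 0], [0, 0, 0]],
  ],
)

```text
time: 15.43
position: [0.5205, -0.0462, 0.2702]
tool_rot: [0.001, 0.692, 0.722, -0.0]
wrist_force: [-0.1, 1.2, 1.3]
width: 1.001
finger_force: 0.0
```

```bash
python3 - <<'E'
from h import *
s=bot.state();print(s["q"].round(3),s["position"].round(4),s["tool_rot"].round(4),s["width"])
k=cam("wrist","w7.png");im=k["im"]
# pixel profile across board top face in the wrist view
P=[.518,-.0445,.19]
for dy in(.06,-.06):
    print("line y",P[1]+dy)
    for x in np.arange(.490,.556,.003):
        q=proj(k,[x-dy*.0436,P[1]+dy,.19]);u,v=q.round().astype(int)
        print(round(float(x),3),(u,v),im[v,u].tolist() if 0<=v<400 and 0<=u<640 else None)
E
```

```text
[-0.087  0.257  0.084  1.397 -0.002  1.441] [ 0.5205 -0.0462  0.2702] [ 1.200e-03  6.918e-01  7.221e-01 -4.000e-04] 1.0007440816040436
line y 0.0155
0.49 (np.int64(268), np.int64(122)) [122, 116, 109]
0.493 (np.int64(273), np.int64(122)) [123, 116, 109]
0.496 (np.int64(278), np.int64(123)) [123, 116, 109]
0.499 (np.int64(283), np.int64(123)) [124, 117, 110]
0.502 (np.int64(288), np.int64(123)) [120, 113, 106]
0.505 (np.int64(293), np.int64(123)) [116, 98, 82]
0.508 (np.int64(298), np.int64(123)) [133, 116, 101]
0.511 (np.int64(302), np.int64(124)) [132, 115, 100]
0.514 (np.int64(307), np.int64(124)) [128, 111, 97]
0.517 (np.int64(312), np.int64(124)) [122, 104, 89]
0.52 (np.int64(317), np.int64(124)) [84, 69, 57]
0.523 (np.int64(322), np.int64(124)) [149, 141, 133]
0.526 (np.int64(327), np.int64(125)) [148, 139, 132]
0.529 (np.int64(332), np.int64(125)) [148, 140, 132]
0.532 (np.int64(337), np.int64(125)) [147, 139, 132]
0.535 (np.int64(342), np.int64(125)) [146, 139, 132]
0.538 (np.int64(347), np.int64(126)) [147, 140, 131]
0.541 (np.int64(352), np.int64(126)) [146, 138, 131]
0.544 
[... 741 characters left out ...]
t64(314), np.int64(297)) [90, 76, 64]
0.52 (np.int64(318), np.int64(298)) [93, 78, 68]
0.523 (np.int64(322), np.int64(298)) [95, 80, 70]
0.526 (np.int64(326), np.int64(298)) [95, 80, 71]
0.529 (np.int64(331), np.int64(298)) [82, 70, 61]
0.532 (np.int64(335), np.int64(298)) [41, 39, 35]
0.535 (np.int64(339), np.int64(298)) [36, 32, 30]
0.538 (np.int64(343), np.int64(298)) [68, 63, 59]
0.541 (np.int64(347), np.int64(299)) [32, 32, 29]
0.544 (np.int64(352), np.int64(299)) [148, 140, 132]
0.547 (np.int64(356), np.int64(299)) [145, 137, 129]
0.55 (np.int64(360), np.int64(299)) [146, 137, 130]
0.553 (np.int64(364), np.int64(299)) [147, 139, 130]
0.556 (np.int64(368), np.int64(299)) [146, 138, 130]
```

The wrist picture gives the top-edge centre at x = 0.517, 18 mm wide, with a yaw of 0.08 rad to the tray. I'll descend over it and close gently.

Emit:
drive_tool(
  deltas=[
    [[-0.14, 0, -0.5], [0, 0, 0.08]],
    [[0, 0, -1], [0, 0, 0]],
    [[0, 0, -1], [0, 0, 0]],
    [[0, 0, -0.7], [0, 0, 0]],
    [[0, 0, -0.3], [0, 0, 0]],
  ],
)

```text
time: 15.9
position: [0.5155, -0.0449, 0.1804]
tool_rot: [0.0, 0.689, 0.724, -0.001]
wrist_force: [-0.2, -1.1, -0.4]
width: 1.003
finger_force: 0.0
```

Emit:
drive_tool(
  deltas=[
    [[0, 0, 0], [0, 0, 0]],
    [[0, 0, 0], [0, 0, 0]],
    [[0, 0, 0], [0, 0, 0]],
    [[0, 0, 0], [0, 0, 0]],
    [[0, 0, 0], [0, 0, 0]],
  ],
  gripper=0.35,
  grip_force=20,
)

```text
time: 16.32
position: [0.517, -0.0444, 0.1837]
tool_rot: [0.002, 0.689, 0.725, 0.0]
wrist_force: [-0.0, 0.3, -0.4]
width: 0.329
finger_force: 0.0
```

Emit:
drive_tool(
  deltas=[
    [[0, 0, 0], [0, 0, 0]],
    [[0, 0, 0], [0, 0, 0]],
    [[0, 0, 0], [0, 0, 0]],
    [[0, 0, 0], [0, 0, 0]],
    [[0, 0, 0], [0, 0, 0]],
  ],
  gripper=0.7,
)

```text
time: 16.73
position: [0.5169, -0.0444, 0.1835]
tool_rot: [0.002, 0.689, 0.725, 0.0]
wrist_force: [1.0, 0.8, 5.1]
width: 0.205
finger_force: 20.9
```

Gripped (17.4 mm) and aligned. I'll release, rise and re-check.

Emit:
drive_tool(
  deltas=[
    [[0, 0, 0], [0, 0, 0]],
    [[0, 0, 0], [0, 0, 0]],
    [[0, 0, 0], [0, 0, 0]],
    [[0, 0, 0], [0, 0, 0]],
    [[0, 0, 0], [0, 0, 0]],
  ],
  gripper=-1,
)

```text
time: 17.15
position: [0.5164, -0.0443, 0.1828]
tool_rot: [0.001, 0.689, 0.725, -0.0]
wrist_force: [0.7, 0.6, -0.2]
width: 0.9
finger_force: 0.0
```

Emit:
drive_tool(
  deltas=[
    [[0, 0, 0], [0, 0, 0]],
    [[0, 0, 0.7], [0, 0, 0]],
    [[0, 0, 1], [0, 0, 0]],
    [[0, 0, 1], [0, 0, 0]],
    [[0, 0, 0.8], [0, 0, 0]],
  ],
)

```text
time: 17.57
position: [0.5165, -0.0444, 0.2721]
tool_rot: [0.001, 0.689, 0.725, -0.0]
wrist_force: [1.1, 0.2, 0.5]
width: 1.0
finger_force: 0.0
```

```bash
cat > ed.py <<'E'
from h import *
def run(k,pts,th=.12):
    im=cv2.GaussianBlur(k["im"],(0,0),.8).astype(float);r=[]
    for p in pts:
        u,v=proj(k,p).round().astype(int)
        if not(0<=u<640 and 0<=v<400): r.append("-");continue
        c=im[v,u];r.append("B" if (c[0]-c[2])>th*c[0] and 40<c[0]<150 else ".")
    return "".join(r)
E
python3 - <<'E'
from ed import *
k=cam("wrist");print(bot.state()["position"].round(4))
for y in(.02,.01,0,-.09,-.1,-.11): print(y,run(k,[[x,y,.19] for x in np.arange(.48,.56,.001)]))
print("y from .06",run(k,[[.517-.0436*(y+.045),y,.19] for y in np.arange(.06,-.16,-.002)]))
E
```

```text
[ 0.5175 -0.0444  0.2754]
0.02 ...........B..............BBBBBBBBBBBBBBBBBB.....................................
0.01 ..........................BBBBBBBBBBBBBBBBBB.....................................
0 ........................BBBBBBBBBBBBBBBBBBBBB....................................
-0.09 ................B.BBBBB........BBBBBBBBBBBBBBBBBBBB........BBBB..................
-0.1 .................BB.BBBB....B..BBBBBBBBBBBBBBBBBBBB...........BB.................
-0.11 ..................B.BBBBB.BBB..BBBBBBBBBBBBBBBBBBBB...........B..................
y from .06 ...........BBBBBBBBBBBBBBBBBBBBBBBBBBBBBBBBBBBBBBBBBBBBBBBBBBBBBBBBBBBBBBBBBBBBBBBBBBBBBBBBBBBB...............
```

Squared: the residual to the tray is about 0.005 rad, and the y centre is about −0.046. Now I'll go behind the board, shut the gripper and lower to a high contact.

Emit:
drive_tool(
  deltas=[
    [[-0.6, -0.05, 0], [0, 0, 0]],
    [[-1, 0, 0], [0, 0, 0]],
    [[-1, 0, 0], [0, 0, 0]],
    [[0, 0, 0], [0, 0, 0]],
    [[0, 0, 0], [0, 0, 0]],
  ],
  gripper=1,
)

```text
time: 18.03
position: [0.4508, -0.0456, 0.2707]
tool_rot: [0.001, 0.689, 0.725, -0.0]
wrist_force: [0.0, -0.5, 0.5]
width: 0.303
finger_force: 0.0
```

Emit:
drive_tool(
  deltas=[
    [[0, 0, 0], [0, 0, 0]],
    [[0, 0, -1], [0, 0, 0]],
    [[0, 0, -1], [0, 0, 0]],
    [[0, 0, -1], [0, 0, 0]],
    [[0, 0, -1], [0, 0, 0]],
  ],
)

```text
time: 18.45
position: [0.4521, -0.0456, 0.169]
tool_rot: [0.001, 0.689, 0.725, -0.0]
wrist_force: [0.8, 0.1, -0.4]
width: -0.003
finger_force: 0.0
```

Emit:
drive_tool(
  deltas=[
    [[0.5, 0.02, 0], [0, 0, 0]],
    [[0.4, 0.02, 0], [0, 0, 0]],
    [[0.3, 0.01, 0], [0, 0, 0]],
    [[0.2, 0.01, 0], [0, 0, 0]],
    [[0.1, 0, 0], [0, 0, 0]],
  ],
)

```text
time: 18.87
position: [0.4904, -0.0441, 0.1708]
tool_rot: [0.002, 0.689, 0.725, 0.0]
wrist_force: [-0.0, -0.1, 0.4]
width: -0.002
finger_force: 0.0
```

Emit:
drive_tool(
  deltas=[
    [[0.2, 0.01, 0], [0, 0, 0]],
    [[0.2, 0.01, 0], [0, 0, 0]],
    [[0.2, 0.01, 0], [0, 0, 0]],
    [[0.2, 0.01, 0], [0, 0, 0]],
    [[0.2, 0.01, 0], [0, 0, 0]],
  ],
)

```text
time: 19.28
position: [0.5145, -0.0428, 0.1704]
tool_rot: [0.001, 0.689, 0.725, -0.0]
wrist_force: [0.2, 0.8, 0.1]
width: -0.001
finger_force: 0.0
```

Emit:
drive_tool(
  deltas=[
    [[0.2, 0.01, 0], [0, 0, 0]],
    [[0.2, 0.01, 0], [0, 0, 0]],
    [[0, 0, 0], [0, 0, 0]],
    [[0, 0, 0], [0, 0, 0]],
    [[0, 0, 0], [0, 0, 0]],
  ],
)

```text
time: 19.7
position: [0.5239, -0.0424, 0.1703]
tool_rot: [0.001, 0.689, 0.725, -0.0]
wrist_force: [0.2, -0.5, -0.2]
width: 0.003
finger_force: 0.0
```

```bash
python3 - <<'E'
from ed import *
k=cam("wrist");s=cam("side");t=cam("top")
print(bot.state()["position"].round(4),bot.state()["wrist_force"].round(1))
for y in(.02,-.01,-.045,-.08,-.11): print(y,run(s,[[x,y,.021] for x in np.arange(.46,.8,.004)]),run(t,[[x,y,.021] for x in np.arange(.46,.8,.004)]))
E
```

```text
[ 0.5238 -0.0424  0.1704] [0.  0.1 0.2]
0.02 .................BBBBBBBBBBBBBBBBBBBBBBBBBBBBBBBB..BBBBBBBBBBBBB..................... ................BBBBBBBBBBBBBBBBBBBBBBBBBBBBBBBBBBBBBBBBBBBBBBBBBB...................
-0.01 .................BBBBBBBBBBBBBBBBBBBBBBBBBBBBBBB...BBBBBBBBBBBBB..................... ................BBBBBBBBBBBBBBBBBBBBBBBBBBBBBBBBBBBBBBBBBBBBBBBBB....................
-0.045 ..................BBBBBBBBBBBBBBBBBBBBBBBBBBBBBBBBBBBBBBBBBBBBBBBB................... .................BBBBBBBBBBBBBBBBBBBBBBBBBBBBBBBBBBBBBBBBBBBBBBBBB...................
-0.08 ..................BBBBBBBBBBBBBBBBBBBBBBBBBBBBBBBBBBBBBBBBBBBBBBBB................... ....................................BBB.............BBBBBBBBBBBBBB...................
-0.11 ....................BBBBBBBBBBBBBBBBBBBBBBBBBBBBBBBBBBBBBBBBBBBBBB................... .....................B...............................................................
```

The board has fallen flat, with its near edge at x ≈ 0.529 and 34 mm still to go. I'll back off, turn the gripper so the open fingers straddle the tray's width, and push squarely with both fingertips.

Emit:
drive_tool(
  deltas=[
    [[-0.5, 0, 0], [0, 0, 0.978]],
    [[-0.5, 0, 0], [0, 0, 0.978]],
    [[-0.5, 0, 0], [0, 0, 0.978]],
    [[-0.5, 0, 0], [0, 0, 0.978]],
    [[-0.4, -0.2, 0], [0, 0, 0.978]],
  ],
  gripper=-1,
)

```text
time: 20.27
position: [0.463, -0.047, 0.1704]
tool_rot: [0.001, 0.533, 0.846, -0.0]
wrist_force: [0.1, -0.6, 0.2]
width: 0.708
finger_force: 0.0
```

Emit:
drive_tool(
  deltas=[
    [[0, 0, 0], [0, 0, 0.978]],
    [[0, 0, 0], [0, 0, 0.978]],
    [[0, 0, 0], [0, 0, 0.978]],
    [[0, 0, 0], [0, 0, 0.978]],
    [[0, 0, 0], [0, 0, 0.978]],
  ],
)

```text
time: 20.68
position: [0.4638, -0.0474, 0.1704]
tool_rot: [0.001, 0.359, 0.933, 0.0]
wrist_force: [0.2, -0.4, 0.3]
width: 0.998
finger_force: 0.0
```

Emit:
drive_tool(
  deltas=[
    [[0, 0, 0], [0, 0, 0.978]],
    [[0, 0, 0], [0, 0, 0.978]],
    [[0, 0, 0], [0, 0, 0.978]],
    [[0, 0, 0], [0, 0, 0.978]],
    [[0, 0, 0], [0, 0, 0.978]],
  ],
)

```text
time: 21.1
position: [0.4639, -0.0474, 0.1704]
tool_rot: [0.001, 0.171, 0.985, 0.0]
wrist_force: [0.4, 0.2, -0.6]
width: 0.999
finger_force: 0.0
```

Emit:
drive_tool(
  deltas=[
    [[0, 0, 0], [0, 0, 0.978]],
    [[0, 0, 0], [0, 0, 0.978]],
    [[0, 0, 0], [0, 0, 0.978]],
    [[0, 0, 0], [0, 0, 0.978]],
    [[0, 0, 0], [0, 0, 0.978]],
  ],
)

```text
time: 21.52
position: [0.4639, -0.0474, 0.1704]
tool_rot: [0.001, -0.024, 1.0, 0.001]
wrist_force: [-0.3, -0.0, -0.2]
width: 0.996
finger_force: 0.0
```

```bash
cat > chk.py <<'E'
from ed import *
s=cam("side");t=cam("top")
st=bot.state();print(st["position"].round(4),st["tool_rot"].round(4),st["q"].round(2))
X=np.arange(.5,.8,.002)
for n,k in(("s",s),("t",t)):
  for y in(.03,.01,-.01,-.045,-.08,-.1,-.12):
    r=run(k,[[x,y,.021] for x in X]);a,b=r.find("B"),r.rfind("B");print(n,y,X[a].round(3),X[b].round(3),r.count("B"),b-a+1)
  for x in(.6,.65,.68,.7):
    Y=np.arange(.1,-.18,-.002);r=run(k,[[x,y,.021] for y in Y]);a,b=r.find("B"),r.rfind("B");print(n,"x",x,Y[a].round(3),Y[b].round(3),"mid",(Y[a]+Y[b]).round(4)/2,"dock line",round(-.041+(x-.658)*.0436,4),r.count("B"),b-a+1)
E
python3 chk.py
```

```text
[ 0.4639 -0.0474  0.1704] [ 1.100e-03 -2.290e-02  9.997e-01  6.000e-04] [-0.1   0.17 -0.28  1.12  0.   -0.15]
s 0.03 0.528 0.71 88 92
s 0.01 0.526 0.714 92 95
s -0.01 0.528 0.712 93 93
s -0.045 0.526 0.722 99 99
s -0.08 0.532 0.722 96 96
s -0.1 0.534 0.72 94 94
s -0.12 0.542 0.72 63 90
s x 0.6 0.066 -0.122 mid -0.028 dock line -0.0435 95 95
s x 0.65 0.064 -0.12 mid -0.028 dock line -0.0413 93 93
s x 0.68 0.07 -0.178 mid -0.054 dock line -0.04 99 125
s x 0.7 0.066 -0.178 mid -0.056 dock line -0.0392 98 123
t 0.03 0.524 0.72 99 99
t 0.01 0.524 0.716 97 97
t -0.01 0.526 0.718 97 97
t -0.045 0.53 0.722 97 97
t -0.08 0.532 0.72 87 95
t -0.1 0.514 0.722 60 105
t -0.12 0.696 0.72 13 13
t x 0.6 0.044 -0.094 mid -0.025 dock line -0.0435 70 70
t x 0.65 0.046 -0.106 mid -0.03 dock line -0.0413 77 77
t x 0.68 0.048 -0.11 mid -0.031 dock line -0.04 80 80
t x 0.7 0.048 -0.124 mid -0.038 dock line -0.0392 87 87
```

Centred on the tray line. I'll descend in front of the near edge.

Emit:
drive_tool(
  deltas=[
    [[0.2, 0, -1], [0, 0, 0]],
    [[0.2, 0, -1], [0, 0, 0]],
    [[0.2, 0, -1], [0, 0, 0]],
    [[0, 0, -1], [0, 0, 0]],
    [[0, 0, -0.9], [0, 0, 0]],
  ],
)

```text
time: 22.03
position: [0.4788, -0.0473, 0.0465]
tool_rot: [0.001, -0.021, 1.0, 0.001]
wrist_force: [-0.0, -0.3, -0.2]
width: 1.004
finger_force: 0.0
```

Emit:
drive_tool(
  deltas=[
    [[0, 0, -0.6], [0, 0, 0]],
    [[0, 0, -0.4], [0, 0, 0]],
    [[0, 0, -0.3], [0, 0, 0]],
    [[0, 0, -0.15], [0, 0, 0]],
    [[0, 0, 0], [0, 0, 0]],
  ],
)

```text
time: 22.45
position: [0.479, -0.0474, 0.0114]
tool_rot: [0.001, -0.022, 1.0, 0.001]
wrist_force: [0.1, -0.3, -0.1]
width: 0.999
finger_force: 0.0
```

Emit:
drive_tool(
  deltas=[
    [[0.4, 0.02, 0], [0, 0, 0]],
    [[0.4, 0.02, 0], [0, 0, 0]],
    [[0.3, 0.01, 0], [0, 0, 0]],
    [[0.2, 0.01, 0], [0, 0, 0]],
    [[0.2, 0.01, 0], [0, 0, 0]],
  ],
)

```text
time: 22.87
position: [0.5172, -0.0456, 0.012]
tool_rot: [0.001, -0.022, 1.0, 0.001]
wrist_force: [-0.6, 0.0, 0.4]
width: 1.003
finger_force: 0.0
```

Emit:
drive_tool(
  deltas=[
    [[0.15, 0.01, 0], [0, 0, 0]],
    [[0.15, 0.01, 0], [0, 0, 0]],
    [[0.15, 0.01, 0], [0, 0, 0]],
    [[0.15, 0.01, 0], [0, 0, 0]],
    [[0.15, 0.01, 0], [0, 0, 0]],
  ],
)

```text
time: 23.28
position: [0.5353, -0.0444, 0.0115]
tool_rot: [0.001, -0.022, 1.0, 0.001]
wrist_force: [-1.7, 0.0, 1.3]
width: 1.005
finger_force: 1.1
```

Emit:
drive_tool(
  deltas=[
    [[0.1, 0.0, 0], [0, 0, 0]],
    [[0.1, 0.01, 0], [0, 0, 0]],
    [[0.08, 0.0, 0], [0, 0, 0]],
    [[0.06, 0.0, 0], [0, 0, 0]],
    [[0.06, 0.0, 0], [0, 0, 0]],
  ],
)

```text
time: 23.7
position: [0.5453, -0.0441, 0.0115]
tool_rot: [0.001, -0.022, 1.0, 0.001]
wrist_force: [-2.4, -0.3, -0.4]
width: 1.0
finger_force: 1.0
```

Emit:
drive_tool(
  deltas=[
    [[0.06, 0.0, 0], [0, 0, 0]],
    [[0.06, 0.0, 0], [0, 0, 0]],
    [[0.04, 0.0, 0], [0, 0, 0]],
    [[0.04, 0.0, 0], [0, 0, 0]],
    [[0, 0.0, 0], [0, 0, 0]],
  ],
)

```text
time: 24.12
position: [0.5505, -0.0441, 0.0116]
tool_rot: [0.001, -0.022, 1.0, 0.001]
wrist_force: [-0.7, 0.1, -1.0]
width: 1.001
finger_force: 0.2
```

```bash
python3 chk.py | grep -v "^t x"
```

```text
[ 0.5505 -0.0441  0.0117] [ 1.300e-03 -2.210e-02  9.998e-01  6.000e-04] [-0.08  0.47 -0.29  0.81  0.   -0.13]
s 0.03 0.558 0.74 70 92
s 0.01 0.566 0.744 79 90
s -0.01 0.57 0.748 73 90
s -0.045 0.588 0.754 84 84
s -0.08 0.604 0.754 76 76
s -0.1 0.612 0.752 71 71
s -0.12 0.62 0.744 41 63
s x 0.6 0.066 -0.07 mid -0.002 dock line -0.0435 66 69
s x 0.65 0.064 -0.12 mid -0.028 dock line -0.0413 93 93
s x 0.68 0.07 -0.17 mid -0.05 dock line -0.04 75 121
s x 0.7 0.07 -0.17 mid -0.05 dock line -0.0392 78 121
t 0.03 0.556 0.75 98 98
t 0.01 0.588 0.752 83 83
t -0.01 0.582 0.752 86 86
t -0.045 0.64 0.752 57 57
t -0.08 0.8 0.8 0 1
t -0.1 0.8 0.8 0 1
t -0.12 0.8 0.8 0 1
```

Emit:
drive_tool(
  deltas=[
    [[0.03, 0.0, 0], [0, 0, 0]],
    [[0.03, 0.0, 0], [0, 0, 0]],
    [[0.02, 0.0, 0], [0, 0, 0]],
    [[0.0, 0.0, 0], [0, 0, 0]],
    [[0, 0.0, 0], [0, 0, 0]],
  ],
)

```text
time: 24.63
position: [0.5523, -0.0441, 0.0116]
tool_rot: [0.001, -0.022, 1.0, 0.001]
wrist_force: [-1.8, -0.1, 0.9]
width: 1.0
finger_force: 0.8
```

Emit:
drive_tool(
  deltas=[
    [[0.03, 0.0, 0], [0, 0, 0]],
    [[0.03, 0.0, 0], [0, 0, 0]],
    [[0.0, 0.0, 0], [0, 0, 0]],
    [[0.0, 0.0, 0], [0, 0, 0]],
    [[0, 0.0, 0], [0, 0, 0]],
  ],
)

```text
time: 25.05
position: [0.5539, -0.0441, 0.0116]
tool_rot: [0.001, -0.022, 1.0, 0.001]
wrist_force: [-0.4, -0.0, -0.7]
width: 1.002
finger_force: 0.3
```

Emit:
drive_tool(
  deltas=[
    [[0.03, 0.0, 0], [0, 0, 0]],
    [[0.03, 0.0, 0], [0, 0, 0]],
    [[0.0, 0.0, 0], [0, 0, 0]],
    [[0.0, 0.0, 0], [0, 0, 0]],
    [[0, 0.0, 0], [0, 0, 0]],
  ],
)

```text
time: 25.47
position: [0.5547, -0.0441, 0.0114]
tool_rot: [0.001, -0.022, 1.0, 0.001]
wrist_force: [-4.9, -0.0, 2.2]
width: 0.999
finger_force: 2.5
```

Emit:
drive_tool(
  deltas=[
    [[0.03, 0.0, 0], [0, 0, 0]],
    [[0.03, 0.0, 0], [0, 0, 0]],
    [[0.0, 0.0, 0], [0, 0, 0]],
    [[0.0, 0.0, 0], [0, 0, 0]],
    [[0, 0.0, 0], [0, 0, 0]],
  ],
)

```text
time: 25.88
position: [0.5549, -0.0441, 0.0111]
tool_rot: [-0.001, -0.022, 1.0, 0.001]
wrist_force: [-12.0, -0.7, 6.6]
width: 1.001
finger_force: 6.4
```

Firm stop at the back rim (12 N). I'll back off, rise and check.

Emit:
drive_tool(
  deltas=[
    [[-0.1, 0.0, 0], [0, 0, 0]],
    [[-0.3, 0.0, 0], [0, 0, 0]],
    [[-1, 0.0, 0], [0, 0, 0]],
    [[-1, 0.0, 0.3], [0, 0, 0]],
    [[-1, 0.0, 1], [0, 0, 0]],
  ],
)

```text
time: 26.3
position: [0.4686, -0.0439, 0.0418]
tool_rot: [-0.001, -0.022, 1.0, 0.001]
wrist_force: [-0.4, 0.6, 0.3]
width: 0.998
finger_force: 0.0
```

Emit:
drive_tool(
  deltas=[
    [[-0.3, 0, 1], [0, 0, 0]],
    [[0, 0, 1], [0, 0, 0]],
    [[0, 0, 1], [0, 0, 0]],
    [[0, 0, 1], [0, 0, 0]],
    [[0, 0, 1], [0, 0, 0]],
  ],
)

```text
time: 26.72
position: [0.464, -0.0441, 0.1706]
tool_rot: [0.002, -0.022, 1.0, 0.001]
wrist_force: [-0.2, -0.6, -0.1]
width: 1.002
finger_force: 0.0
```

Emit:
drive_tool(
  deltas=[
    [[-0.3, -1, 1], [0, 0, 0]],
    [[-0.3, -1, 1], [0, 0, 0]],
    [[-0.3, -1, 0], [0, 0, 0]],
    [[-0.3, -1, 0], [0, 0, 0]],
    [[-0.3, -1, 0], [0, 0, 0]],
  ],
)

```text
time: 27.13
position: [0.4264, -0.1703, 0.2197]
tool_rot: [0.002, -0.022, 1.0, 0.0]
wrist_force: [0.8, -0.2, -0.7]
width: 0.999
finger_force: 0.0
```

Emit:
drive_tool(
  deltas=[
    [[-0.3, -1, 0], [0, 0, 0]],
    [[-0.3, -1, 0], [0, 0, 0]],
    [[-0.3, -1, 0], [0, 0, 0]],
    [[-0.3, -1, 0], [0, 0, 0]],
    [[-0.3, -1, 0], [0, 0, 0]],
  ],
)

```text
time: 27.55
position: [0.3886, -0.2953, 0.2192]
tool_rot: [0.001, -0.022, 1.0, 0.0]
wrist_force: [-0.0, -0.4, 0.3]
width: 1.002
finger_force: 0.0
```

```bash
python3 chk.py; python3 - <<'E'
from h import *
import pickle
T0=pickle.load(open("K0.pkl","rb"))["top"];t=cam("top")["im"]
T6=pickle.load(open("K6.pkl","rb"))["t"]
# unmoved items: compare patches around the items with the first picture
for n,(u,v) in dict(timer=(404,198),salt=(281,188),mug=(396,143)).items():
    a=cv2.cvtColor(T0["im"],7)[v-14:v+15,u-14:u+15];b=cv2.cvtColor(t,7)[v-24:v+25,u-24:u+25]
    r=cv2.matchTemplate(b,a,cv2.TM_CCOEFF_NORMED);_,m,_,l=cv2.minMaxLoc(r);print(n,m,l)
E
```

```text
[ 0.3882 -0.2968  0.219 ] [ 1.200e-03 -2.060e-02  9.998e-01  1.000e-04] [-0.65  0.19 -0.12  1.25  0.   -0.69]
s 0.03 0.558 0.748 34 96
s 0.01 0.558 0.748 52 96
s -0.01 0.562 0.748 50 94
s -0.045 0.566 0.754 76 95
s -0.08 0.568 0.754 94 94
s -0.1 0.572 0.756 93 93
s -0.12 0.578 0.72 30 72
s x 0.6 0.066 -0.122 mid -0.028 dock line -0.0435 62 95
s x 0.65 0.064 -0.12 mid -0.028 dock line -0.0413 65 93
s x 0.68 0.07 -0.118 mid -0.024 dock line -0.04 80 95
s x 0.7 0.07 -0.108 mid -0.019 dock line -0.0392 33 90
t 0.03 0.56 0.754 98 98
t 0.01 0.56 0.756 99 99
t -0.01 0.56 0.756 99 99
t -0.045 0.562 0.756 98 98
t -0.08 0.562 0.756 98 98
t -0.1 0.566 0.758 97 97
t -0.12 0.564 0.76 99 99
t x 0.6 0.044 -0.134 mid -0.045 dock line -0.0435 90 90
t x 0.65 0.046 -0.132 mid -0.043 dock line -0.0413 90 90
t x 0.68 0.048 -0.128 mid -0.04 dock line -0.04 89 89
t x 0.7 0.05 -0.128 mid -0.039 dock line -0.0392 90 90
timer 0.9024698734283447 (11, 10)
salt 0.996612548828125 (10, 10)
mug 0.988612174987793 (10, 10)
```

```bash
python3 -c "
from workcell import bot
print(bot.finish_job())"
```

```text
the job is handed in; nothing more can be done
None
```

The job is handed in (no verdict was returned): my last pictures show the board flat in the tray, home against the back rim, centred within about 2 mm and square within about 0.015 rad, and the timer, salt shaker and mug had not moved.

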